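Square a hex lens barrel to the jaws under an alignment camera

ROBOT

A 6-joint arm with a two-finger parallel gripper is mounted at the origin on the work surface. World frame = base frame: x ahead of the robot, y to its left, z up, the work surface at z = 0. Lengths are in m, angles in degrees, forces in N, time in s.
With the tool pointing down it reaches from about 0.3 to 0.75 m from the base axis. Payload 8.5 kg.
Tool frame: the origin (TCP) lies midway between the tips of the shut fingers; the grasp point (between the pads) lies 19 mm behind it (env.tcp_to_grasp is the z of the grasp point in the tool frame, in m); z points along the fingers, y is the line along which they close (so a half turn about z gives the same grasp; the last joint's range is limited). The gripper opens to 85 mm and grips with 20 to 120 N. Pads are 22 mm wide; open, the fingers measure 114 mm over their backs; the gripper's body (76 mm by 85 mm) begins 54 mm behind the grasp point. The pads swing forward as they close: fully open they stand 13 mm farther back than shut.
Start: joints at [54.872, 21.807, 74.336, -0, 83.858, -12.336], TCP at [0.213, 0.507, 0.196] pointing down, gripper open.
Joint ranges: [-178.18, 178.18], [-50.72, 133.34], [12.68, 142.11], [-81.47, 261.47], [9.98, 163.14], [-165.26, 165.26]. Speed limits (degrees/s): [136.94, 136.94, 180, 180, 180, 180].

INTERFACE

Orientations are given as a 3x3 rotation matrix whose columns are the frame's x, y, z axes.
In Python, from rig import env, imaging, job, models gives the robot as it stands. The module is installed in compiled form; this text tells all that it offers.
- The arm moves only by the tool jog_arm, never from a script. Its argument "plan" is text: rows parted by semicolons, each of 7 numbers parted by spaces: the turn, a rotation vector about the tool's x, y, z in degrees, then the shift along the tool's x, y, z in cm, then the closure in counts, from 0 (fully open) to 255 (shut). In form: rx ry rz x y z claw; .... A call has 1 to 10 rows; each row shifts and turns the commanded pose from where the row before left it, along the tool's axes as they then stand; what a row does not reach is not made up. A row lasts 1/12 s, in which the tool goes at most 41.7 mm and 7.16 degrees, less where a joint would pass 70% of its speed; a pose out of reach is approached as far as the arm can. A call with a gripper value outside its range is refused whole. The fingers move at their own pace and stop on an object; "grip_force" is the grip in N (left out, the last holds). Time passes only in rows, so rows that do not move let the fingers close. It gives the time, the measured TCP pose, the force, the opening and the grip force at its end, in the units of the state.
- env.observe(): the state, without advancing time (a new reading comes with each control period).
- imaging.get_image(name): name is "side" or "top" or "wrist"; returns a dict with "pixels" (400x640x3 uint8, red, green, blue), "depth" (400x640 float32, m along the optical axis (not along the pixel's ray), 0 where there is no reading), "fov_y" (degrees; the focal length in pixels is half the picture's height over the tangent of half this angle, whatever the lens; pixels are square), "cx", "cy" (the principal point, pixels), "world_from_camera" (4x4, takes a point from camera to world coordinates). Camera axes: x right, y down, z forward; pixel columns grow to the right and rows downward; lengths in m; the calibration is good to about 2 mm. The wrist camera is an equidistant fisheye: a pixel r from the principal point sees the ray r / f radians off the axis. A picture is of the moment at which its call begins.
- job.close_job(): hands the job in; it is judged then, once.
Trained networks look in the newest picture that a camera, given by its name, has taken for a name from the list of things; names that differ only in an ending like _2 or _b are one class to them, and where a whole thing is asked for, a point or a joint stands for the part that bears it (a point fixed in the world has none). Each returns a list of dicts, best first, with "confidence" (0 to 1); they miss things now and then, are a little off and sometimes report something else, mostly with a low value. They report only what shows in the picture. A call takes as long as a camera call. They do not tell look-alikes from the thing itself.
- models.outline_of(camera, query): "region" (400x640 bool, what is visible of it) and "bbox" ([centre column, centre row, width, height] in pixels, round what is visible of it).
- models.tip_of(camera, query): "at" ([column, row] in pixels: a listed point, or the origin of a listed thing).
The state is a dict: "time_s": time; "q": joint angles; "qvel": joint speeds; "joint_efforts": joint torques, N m; "position": TCP position; "tool_rot": TCP orientation; "ft_force": force on the tool from outside, world axes, zero at the start; "wrist_torque": the same for the moment, N m; "grip_width": finger opening in m; "gripper_force": force on a finger pad.
Only numpy, scipy, OpenCV 4.12 (cv2) and the standard library are available. Lean on these libraries where they do the work, as an engineer would, in place of code of your own. Each camera call takes 0.05 s, during which the arm holds its last target. There are 200 camera calls.

TASK

Pick up the brass hex lens barrel and, keeping it upright, turn it until two of its flats are square to the aluminium jaws of the alignment stage, then stand it down between the jaws, right back at the red stop under the camera lens, and let go. The camera hangs close above, so lean the tool back and come in from the open front; do not touch the camera, do not drop the barrel, and leave the other things on the bench where they are.

Things in the scene. Friction and masses are not known exactly. Their poses are not given: they have to be found in the camera images.
- hex_barrel: Loose brass hex prism standing upright, dark round window on top: 36 mm across flats, 41.6 across corners, 70 tall, 140 to 280 g. Origin: centre of its underside, z up. Two flats face its +y and -y, the other four 60 deg from these; corners lie on +x and -x; same again every 60 deg. Stands on the bench, left or right of the stage.
- station: Fixed black stage, moved and yawed each time. Origin on the bench under the seat, z up; x runs along the slot from its open front (-x, robot side) to the red stop, y across the jaws. Plates: 12 mm high over x -95..135, y +-130; 24 mm high (stage floor) over x -70..110, y +-100. Columns 30 x 26 mm at x 105, y +-105; knobs to y +-170 at x 60, under 28 mm high.
- seat (a point): Where the centre of the barrel's underside belongs: on the stage floor midway between the jaws, 24 mm above the bench, axes as the stage. The red stop (14 mm high) has its face 20.8 mm beyond (+x), so a corner of a squared barrel meets it with the barrel's axis at the seat.
- jaw_mouth (a point): Front of the slot, midway between the jaws at floor height, 30 mm before the seat (-x). From here to 30 mm past the seat run two straight aluminium jaws along x, 14 mm thick, 16 high (tops 40 mm above the bench), inner faces 39.5 mm apart: the barrel enters only within 11 deg of square. In front of it they flare at 25 deg over 16 mm, to 54 mm apart.
- camera_head: Fixed camera over the seat; origin and axes as station. Lens tube (radius 19 mm, collar 23) centred above the seat, lower end 215 mm above the bench; camera body 50 x 50 mm from 275 to 350 mm up, bracket running back (+x) to rods between the columns. The space in front (-x) is free: a tool leaning back 30 to 40 deg towards the robot gets in below, an upright one does not.
- round_barrel: Loose black round barrel, 38 mm diameter, 55 mm tall; origin at the centre of its underside. Not to be moved. Stands on the other side of the stage from the hex barrel.
- jar: Loose amber glass jar with white cap, 52 mm diameter, 60 mm tall; origin at the centre of its underside. Not to be moved.
- chip_tray: Loose blue open tray with small green chips, 100 x 75 x 16 mm; origin at the centre of its underside. Not to be moved.
Not all that is in view belongs to the job. Leave any blue or turquoise look-alike of the hex_barrel alone.

How it is judged:
By the outcome, as a careful person would: the job done as asked, in the order asked, and still so for the second after the job is handed in, with the robot touching nothing.
It also fails if it takes over 45 s, if anything falls off the work surface, if the arm or the gripper's body presses on something with over 40 N, if the wrist force passes 120 N, or if a joint passes its speed limit or range.

## Working session

There is one attempt and no reset: what is moved stays moved. The work goes in short steps, Python scripts to look and compute and a tool call to move; the robot and the scene stay as the last step left them, time stands still between calls to the robot, and variables do not carry over. Pictures are saved under pics/ and viewed, at most 10 in all, crops included, and the job is handed in when it is done.

Besides the shell and the picture viewer there is one more tool, called after ">>>" as name(argument=value, ...) on one line, values as JSON. jog_arm: Moves the arm, as the interface text tells. Its arguments: {"type":"object","properties":{"plan":{"type":"string"},"grip_force":{"type":"number"}},"required":["plan"]}

```bash
ls; mkdir -p pics; cat > h.py <<'E'
import numpy as np, cv2
from rig import env, imaging, job, models
def get(n):
    im=imaging.get_image(n); im['f']=200/np.tan(np.radians(im['fov_y']/2)); return im
def save(im,name): cv2.imwrite('pics/'+name,im['pixels'][:,:,::-1])
def cloud(im):
    v,u=np.mgrid[:400,:640]; d=im['depth']; T=im['world_from_camera']
    p=np.stack([(u-im['cx'])/im['f']*d,(v-im['cy'])/im['f']*d,d],-1)
    return p@T[:3,:3].T+T[:3,3]
def atz(im,uv,z):
    T=im['world_from_camera']; r=T[:3,:3]@np.array([(uv[0]-im['cx'])/im['f'],(uv[1]-im['cy'])/im['f'],1])
    return T[:3,3]+r*(z-T[2,3])/r[2]
def proj(im,p):
    T=im['world_from_camera']; c=T[:3,:3].T@(np.asarray(p)-T[:3,3]); return im['cx']+im['f']*c[0]/c[2], im['cy']+im['f']*c[1]/c[2]
E
cat > a.py <<'E'
from h import *
for n in ('top','side'):
    im=get(n); save(im,n+'1.png'); P=cloud(im)
    print(n,im['world_from_camera'].round(3).tolist(),im['fov_y'])
    for q in ('hex_barrel','round_barrel','jar','chip_tray','station','camera_head'):
        for r in models.outline_of(n,q)[:3]:
            m=r['region']&(im['depth']>0); p=P[m]
            print(q,round(r['confidence'],2),np.round(r['bbox']),p.mean(0).round(3) if len(p) else None, np.percentile(p[:,2],[2,98]).round(3) if len(p) else None)
    for q in ('seat','jaw_mouth','hex_barrel','station'):
        for r in models.tip_of(n,q)[:3]:
            z={'seat':.024,'jaw_mouth':.024}.get(q,0); print('tip',q,round(r['confidence'],2),np.round(r['at'],1),atz(im,r['at'],z).round(4))
print(env.tcp_to_grasp, env.observe())
E
python3 a.py
```

```text
pics
top [[0.029, -0.993, 0.117, 0.45], [-1.0, -0.028, 0.012, -0.009], [-0.008, -0.117, -0.993, 1.178], [0.0, 0.0, 0.0, 1.0]] 52.54360829171944
hex_barrel 0.74 [248. 181.  14.  14.] [0.64  0.218 0.064] [0.022 0.076]
hex_barrel 0.68 [199. 233.  23.  15.] [0.492 0.347 0.058] [0.01  0.076]
hex_barrel 0.59 [230. 214.  17.  16.] [0.545 0.259 0.059] [0.004 0.076]
round_barrel 0.47 [412. 222.  15.  18.] [ 0.54  -0.244  0.049] [0.006 0.06 ]
jar 0.84 [218. 160.  20.  23.] [0.692 0.304 0.049] [0.004 0.065]
chip_tray 0.83 [433. 170.  38.  47.] [ 0.691 -0.32   0.009] [0.001 0.02 ]
station 0.85 [315. 149. 116. 120.] [0.702 0.026 0.127] [0.009 0.351]
station 0.4 [231. 213.  21.  14.] [0.545 0.259 0.061] [0.01  0.076]
camera_head 0.86 [317. 131.  36.  71.] [0.707 0.024 0.332] [0.247 0.353]
camera_head 0.74 [316. 148. 118. 123.] [0.701 0.026 0.127] [0.009 0.351]
tip seat 0.66 [315.7 170.7] [0.6754 0.0281 0.024 ]
tip jaw_mouth 0.87 [315.4 183. ] [0.6394 0.0279 0.024 ]
tip hex_barrel 0.76 [210.5 192.7] [0.6059 0.3362 0.    ]
tip hex_barrel 0.76 [251.4 179. ] [0.65   0.2178 0.    ]
tip hex_barrel 0.6 [
[... 1181 characters left out ...]
8567545e+01, -1.23342112e+01]), 'qvel': array([ 0.00385574,  0.04116906, -0.04628374,  0.08579922,  0.14099343,
       -0.05392181]), 'joint_efforts': array([-2.34349980e-03, -4.48342538e+01, -2.31460422e+01, -3.72052518e-04,
        6.99186548e-04, -2.73327311e-05]), 'position': array([0.21306887, 0.50702865, 0.19591531]), 'tool_rot': array([[-9.21896494e-01,  3.87436257e-01,  5.16231744e-06],
       [ 3.87436257e-01,  9.21896494e-01, -1.00730332e-05],
       [-8.66178065e-06, -7.28622508e-06, -1.00000000e+00]]), 'ft_force': array([-1.05136458, -1.11707951, -0.36383056]), 'wrist_torque': array([-0.00800054, -0.00927813,  0.0319977 ]), 'gripper_force': 0.0, 'grip_width': 0.08543852254545774}
```

```bash
python3 - <<'E'
import cv2,numpy as np
a=cv2.imread('pics/top1.png')[140:265,170:290]; b=cv2.imread('pics/side1.png')[255:375,255:405]
a=cv2.resize(a,None,fx=3.3,fy=3.3,interpolation=cv2.INTER_CUBIC)
b=cv2.resize(b,(396,412*120*396//(150*412)),interpolation=cv2.INTER_CUBIC)
h=max(a.shape[0],b.shape[0]); o=np.zeros((h,a.shape[1]+b.shape[1]+4,3),np.uint8); o[:a.shape[0],:a.shape[1]]=a;o[:b.shape[0],a.shape[1]+4:]=b
cv2.imwrite('pics/crop1.png',o)
E
```

```text
(no output)
```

View pics/top1.png

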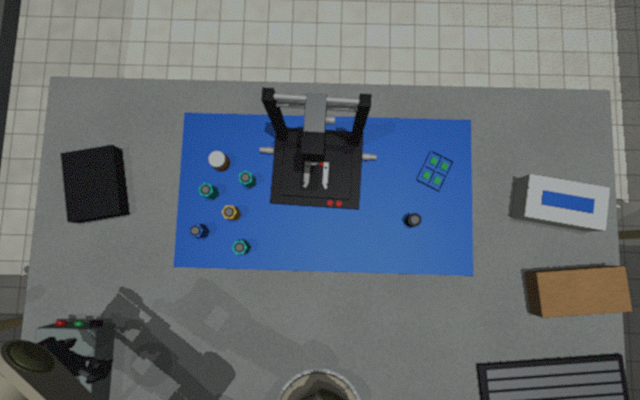

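View pics/crop1.png

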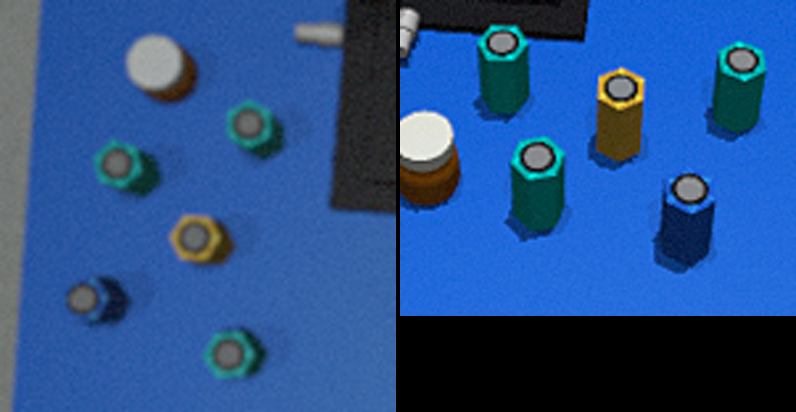

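Candidates in the top view are turquoise at (248,179), (207,190) and (240,247), blue at (199,231), and brass/yellow at (230,213). The brass one with the dark round window fits the description, and the crop confirms it. The jaws are at about (316,175), with the slot opening toward the robot.

```bash
cat >> h.py <<'E'
from scipy.spatial.transform import Rotation as R
def tool(h,lean):
    h,l=np.radians(h),np.radians(lean)
    z=np.array([np.sin(l)*np.cos(h),np.sin(l)*np.sin(h),-np.cos(l)]); y=np.array([-np.sin(h),np.cos(h),0])
    return np.stack([np.cross(y,z),y,z],1)
def rows(p1,R1,n,claw,p0=None,R0=None):
    s=env.observe(); p0=s['position'] if p0 is None else p0; R0=s['tool_rot'] if R0 is None else R0
    rv=R.from_matrix(R0.T@R1).as_rotvec(degrees=True); st=np.round(rv/n,1); p=np.array(p0,float); Rc=R0.copy(); out=[]
    for i in range(n):
        t=np.round(Rc.T@((np.array(p1)-p)/(n-i))*100,1)
        p=p+Rc@t/100; Rc=Rc@R.from_rotvec(st,degrees=True).as_matrix()
        out.append(' '.join('%g'%v for v in [*(st+0),*(t+0),claw]))
    print('; '.join(out)); print('end',p.round(4),'roterr',np.degrees(R.from_matrix(Rc.T@R1).magnitude()).round(2),'n>=',np.linalg.norm(rv)/7.16,np.linalg.norm(np.array(p1)-p0)/.0417)
    return p,Rc
E
cat > b.py <<'E'
from h import *
s=env.observe(); w=get('wrist'); Tt=np.eye(4);Tt[:3,:3]=s['tool_rot'];Tt[:3,3]=s['position']
print('cam in tool',(np.linalg.inv(Tt)@w['world_from_camera']).round(3).tolist(),w['fov_y'])
im=get('top'); side=get('side')
for n,i in (('top',im),('side',side)):
    hsv=cv2.cvtColor(i['pixels'],cv2.COLOR_RGB2HSV); P=cloud(i)
    m=cv2.inRange(hsv,(15,110,80),(32,255,255))>0; X=P[m]; k=(np.abs(X[:,0]-.55)<.06)&(np.abs(X[:,1]-.26)<.06)
    T=X[k&(X[:,2]>.062)]; print(n,'brass',k.sum(),len(T),T.mean(0).round(4),(T.min(0)+T.max(0))/2)
    X=P.reshape(-1,3); near=(abs(X[:,0]-.68)<.2)&(abs(X[:,1]-.028)<.2)
    for lo,hi in ((.007,.018),(.019,.030)):
        Y=X[near&(X[:,2]>lo)&(X[:,2]<hi)][:,:2].astype(np.float32); print(n,lo,len(Y),cv2.minAreaRect(Y*1000))
    Y=X[near&(X[:,2]>.035)&(X[:,2]<.046)&(abs(X[:,1]-.028)<.05)&(X[:,0]<.72)]
    print('jaws',len(Y),Y.min(0),Y.max(0)); 
    a=Y[Y[:,1]>.028];b=Y[Y[:,1]<.028]
    for y in (a,b):
        if len(y)>5: print(y.mean(0),np.degrees(np.arctan(np.polyfit(y[:,0],y[:,1],1)[0])))
b=np.array([.545,.262,.05]); Rt=tool(25,35); rows(b-Rt[:,2]*.10,Rt,14,0)
E
python3 b.py
```

```text
cam in tool [[-0.0, -0.961, -0.278, 0.07], [1.0, -0.0, -0.001, 0.001], [0.0, -0.278, 0.961, -0.177], [0.0, 0.0, 0.0, 1.0]] 65.70646984690485
top brass 81 66 [0.5453 0.2598 0.0708] [0.54487822 0.26135181 0.07140446]
top 0.007 2280 ((672.6118774414062, 31.102279663085938), (387.1741638183594, 396.9369812011719), 1.4321155548095703)
top 0.019 3392 ((692.2398681640625, 34.64141845703125), (336.249267578125, 210.34625244140625), 77.94278717041016)
jaws 244 [ 0.62323939 -0.00498976  0.0355051 ] [0.7014191  0.06291652 0.04599966]
[0.6621942  0.05553876 0.04130775] -1.9815108897727087
[0.66639217 0.00302507 0.04061854] 2.5989367656214086
side brass 183 118 [0.5483 0.2651 0.0699] [0.54860157 0.26387198 0.06801214]
side 0.007 2234 ((691.8839111328125, 27.225555419921875), (340.53619384765625, 326.0674133300781), 57.855506896972656)
side 0.019 3891 ((699.111572265625, 39.72456359863281), (358.8538818359375, 210.903564453125), 80.46605682373047)
jaws 369 [ 0.62674785 -0.00872518  0.03501268] [0.70512152 0.06551209 0.04465102]
[0.67046398 0.05415452 0.03898239] -9.183903564900922
[0.6703599  0.00545577 0.03927104] 6.649343555262568
-1 -2.4 -3.3 -2.6 -1 0.5 0; -1 -2.4 -3.3 -2.5 -1.2 0.5 0; -1 -2.4 -3.3 -2.4 -1.3 0.6 0; -1 -2.4 -3.3 -2.3 -1.4 0.7 0; -1 -2.4 -3.3 -2.2 -1.6 0.8 0; -1 -2.4 -3.3 -2.1 -1.7 0.8 0; -1 -2.4 -3.3 -1.9 -1.9 0.9 0; -1 -2.4 -3.3 -1.8 -2 0.9 0; -1 -2.4 -3.3 -1.6 -2.1 1 0; -1 -2.4 -3.3 -1.4 -2.2 1 0; -1 -2.4 -3.3 -1.3 -2.3 1 0; -1 -2.4 -3.3 -1.1 -2.4 1 0; -1 -2.4 -3.3 -0.9 -2.4 1 0; -1 -2.4 -3.3 -0.7 -2.5 1 0
end [0.4928 0.2379 0.1318] roterr 0.86 n>= 8.187846610105522 9.440641556942209
```

>>> jog_arm(plan="-1 -2.4 -3.3 -2.6 -1 0.5 0; -1 -2.4 -3.3 -2.5 -1.2 0.5 0; -1 -2.4 -3.3 -2.4 -1.3 0.6 0; -1 -2.4 -3.3 -2.3 -1.4 0.7 0; -1 -2.4 -3.3 -2.2 -1.6 0.8 0; -1 -2.4 -3.3 -2.1 -1.7 0.8 0; -1 -2.4 -3.3 -1.9 -1.9 0.9 0; -1 -2.4 -3.3 -1.8 -2 0.9 0; -1 -2.4 -3.3 -1.6 -2.1 1 0; -1 -2.4 -3.3 -1.4 -2.2 1 0", grip_force=70)

```text
time_s: 2.08
position: [0.4141, 0.3136, 0.1502]
tool_rot: [[-0.887, -0.2, 0.417], [-0.162, 0.979, 0.125], [-0.433, 0.043, -0.9]]
ft_force: [1.0, -0.1, -0.1]
grip_width: 0.0855
gripper_force: 0.0
```

>>> jog_arm(plan="-1 -2.4 -3.3 -1.3 -2.3 1 0; -1 -2.4 -3.3 -1.1 -2.4 1 0; -1 -2.4 -3.3 -0.9 -2.4 1 0; -1 -2.4 -3.3 -0.7 -2.5 1 0; 0 0 0 0 0 0 0; 0 0 0 0 0 0 0")

```text
time_s: 2.58
position: [0.4766, 0.2537, 0.1342]
tool_rot: [[-0.775, -0.379, 0.505], [-0.313, 0.925, 0.214], [-0.549, 0.008, -0.836]]
ft_force: [1.1, -0.1, -0.1]
grip_width: 0.0854
gripper_force: 0.0
```

```bash
cat >> h.py <<'E'
def fproj(im,p):
    T=im['world_from_camera']; c=(np.atleast_2d(p)-T[:3,3])@T[:3,:3]; rho=np.hypot(c[:,0],c[:,1]); a=np.arctan2(rho,c[:,2])*im['f']
    return np.stack([im['cx']+a*c[:,0]/rho, im['cy']+a*c[:,1]/rho],1)
def fatz(im,uv,z):
    uv=np.atleast_2d(uv).astype(float)-[im['cx'],im['cy']]; r=np.hypot(*uv.T); th=r/im['f']
    d=np.stack([np.sin(th)*uv[:,0]/r,np.sin(th)*uv[:,1]/r,np.cos(th)],1); T=im['world_from_camera']; d=d@T[:3,:3].T
    return T[:3,3]+d*((z-T[2,3])/d[:,2])[:,None]
E
cat > c.py <<'E'
from h import *
# wrist fisheye f: given formula
w=get('wrist'); save(w,'wrist2.png'); s=env.observe(); print(s['time_s'],s['position'],s['q'].round(1),w['f'])
print('pred barrel px',fproj(w,[.546,.262,.07]))
hsv=cv2.cvtColor(w['pixels'],cv2.COLOR_RGB2HSV); m=cv2.inRange(hsv,(15,110,50),(32,255,255))
n,l,st,c=cv2.connectedComponentsWithStats(m); print([(st[i].tolist(),c[i].round(1).tolist()) for i in range(1,n) if st[i,4]>80])
for q in ('seat','jaw_mouth','hex_barrel'):
    for r in models.tip_of('wrist',q)[:2]: print(q,r['confidence'],np.round(r['at'],1),fatz(w,r['at'],0 if 'hex' in q else .024).round(4))
E
python3 c.py
```

```text
2.6333 [0.47631401 0.25439696 0.13448337] [  12.2   12.9  109.4   13.9   25.5 -110.8] 309.70691628693146
pred barrel px [[297.76083814 208.50285644]]
[([278, 144, 40, 77, 2194], [298.4, 179.0]), ([279, 234, 29, 20, 141], [291.8, 245.4])]
seat 0.63 [101.2 188.3] [[0.6621 0.032  0.024 ]]
jaw_mouth 0.63 [100.5 175.1] [[0.6349 0.0357 0.024 ]]
hex_barrel 0.94 [302.3 155.2] [[0.5437 0.2634 0.    ]]
hex_barrel 0.94 [332.4 200.4] [[0.601 0.324 0.   ]]
```

View pics/wrist2.png

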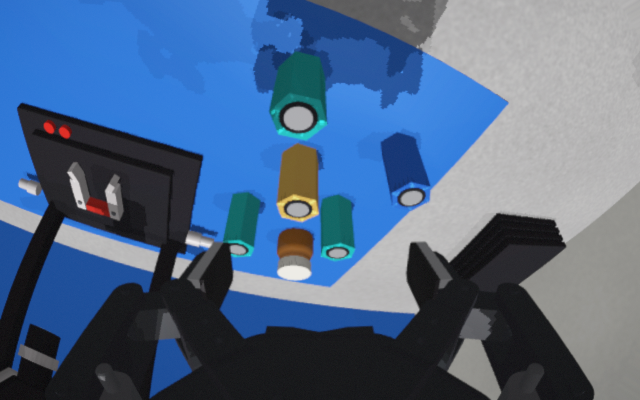

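The wrist view shows the brass barrel at (298,180), centred between the open fingers at (220,260) and (425,260). Turquoise barrels stand around it and the stage is at the left, with its jaws at (95,190).

```bash
cat > d.py <<'E'
from h import *
from scipy.optimize import minimize
w=get('wrist'); hsv=cv2.cvtColor(w['pixels'],cv2.COLOR_RGB2HSV); m=cv2.inRange(hsv,(15,110,50),(32,255,255))
n,l,st,c=cv2.connectedComponentsWithStats(m); i=1+np.argmin([np.hypot(*(c[k]-[298,180])) for k in range(1,n)]); m=(l==i).astype(np.uint8)
k=cv2.findContours(m,cv2.RETR_EXTERNAL,cv2.CHAIN_APPROX_NONE)[0]; m=np.zeros_like(m); cv2.drawContours(m,k,-1,1,-1)
S=8; x0,y0,W,H=260,125,80,120; M=cv2.resize(m[y0:y0+H,x0:x0+W],None,fx=S,fy=S,interpolation=cv2.INTER_NEAREST)
# window/top colour cue: rim corners handled by top hull shading edges in second mask
def hexa(x,y,a,z): t=np.radians(a+60*np.arange(6)); return np.stack([x+.0208*np.cos(t),y+.0208*np.sin(t),np.full(6,z)],1)
def cost(v):
    p=fproj(w,np.vstack([hexa(v[0],v[1],v[2]*1000,0),hexa(v[0],v[1],v[2]*1000,.07)])); h=cv2.convexHull((((p+.5)-[x0,y0])*S).round().astype(np.int32))
    G=np.zeros_like(M); cv2.fillConvexPoly(G,h,1); return 1-(M&G).sum()/(M|G).sum()
res=[]
for a in range(0,60,6):
    r=minimize(cost,[.546,.262,a/1000],method='Nelder-Mead',options=dict(initial_simplex=np.array([[.546,.262,a/1000],[.55,.262,a/1000],[.546,.266,a/1000],[.546,.262,a/1000+.006]]),xatol=1e-5,fatol=1e-5)); res.append((r.fun,r.x[0],r.x[1],r.x[2]*1000%60))
for r in sorted(res)[:6]: print(np.round(r,4))
b=sorted(res)[0]; o=w['pixels'][:,:,::-1].copy(); o=cv2.resize(o[y0:y0+H,x0:x0+W],None,fx=5,fy=5,interpolation=cv2.INTER_CUBIC)
for z in (0,.07): cv2.polylines(o,[(((fproj(w,hexa(*b[1:],z))+.5)-[x0,y0])*5).astype(np.int32)],True,(0,0,255),1)
cv2.imwrite('pics/fit.png',o)
E
python3 d.py
```

```text
[ 0.0707  0.5478  0.2626 21.6563]
[ 0.071   0.548   0.2626 21.6847]
[ 0.0711  0.548   0.2628 22.088 ]
[ 0.0712  0.5483  0.2627 21.4991]
[ 0.0712  0.5485  0.2628 22.0181]
[ 0.0714  0.5482  0.2627 21.706 ]
```

View pics/fit.png

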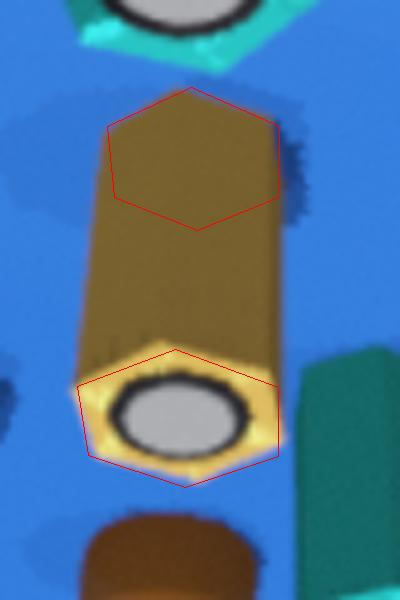

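The silhouette fit has the yaw off: the rim corners in the crop are at (162,342), (283,440) and (195,482). I'll refit on the bright top rim alone.

```bash
sed -i "s/(15,110,50),(32,255,255))$/(15,90,150),(35,255,255))/; s/np.vstack(\[hexa(v\[0\],v\[1\],v\[2\]\*1000,0),/np.vstack([/; s/\[298,180\]/[297,207]/; s/for z in (0,.07)/for z in (.07,)/" d.py
cat >> d.py <<'E'
print(st[i],c[i]); X=np.array(b[1:3])
h=b[3]+30-60; hs=[h,h+60]; print('headings',hs)
h=min(hs,key=lambda q:abs(q-10)); print('use',h)
for l in (35,):
    Rt=tool(h,l); g=np.array([*X,.047]); t=g+Rt[:,2]*(-env.tcp_to_grasp+.002)
    p,Rc=rows(t-Rt[:,2]*.06,Rt,6,0); rows(t,Rt,4,0,p,Rc)
E
python3 d.py
```

```text
[ 0.0491  0.5451  0.2615 28.5749]
[ 0.0493  0.5453  0.2615 28.8092]
[ 0.0493  0.5451  0.2614 28.1708]
[ 0.0499  0.5451  0.2614 28.6252]
[ 0.05    0.5451  0.2616 28.3976]
[ 0.0504  0.5452  0.2616 27.7942]
[275 193  41  28 389] [295.8688946  205.03856041]
headings [np.float64(-1.425112885300365), np.float64(58.574887114699635)]
use -1.425112885300365
2.3 -0.3 3.3 -0.1 -0.2 1.2 0; 2.3 -0.3 3.3 -0.1 -0.1 1.2 0; 2.3 -0.3 3.3 -0.1 -0.1 1.2 0; 2.3 -0.3 3.3 -0.2 0 1.2 0; 2.3 -0.3 3.3 -0.1 0 1.2 0; 2.3 -0.3 3.3 -0.2 0.1 1.2 0
end [0.5229 0.2625 0.0795] roterr 0.24 n>= 3.35551508973045 1.7429419796582708
0 0 -0.1 0 0 1.5 0; 0 0 -0.1 0 0 1.5 0; 0 0 -0.1 0 0 1.5 0; 0 0 -0.1 0.1 0 1.5 0
end [0.5565 0.2617 0.0298] roterr 0.19 n>= 0.03297837698980389 1.440488654981982
```

View pics/fit.png

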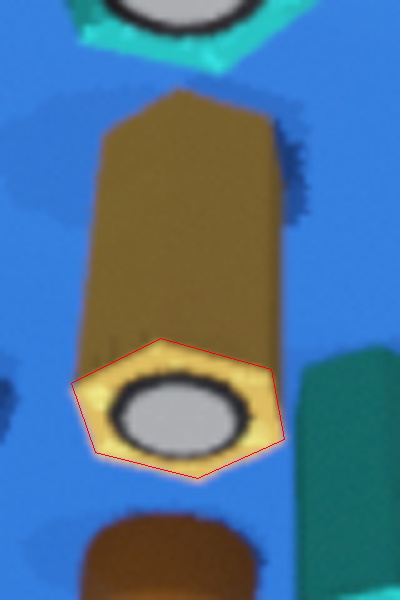

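The rim fit now overlays exactly: centre (0.545, 0.2615), yaw 28.6. The closing line must be normal to a flat, so the tool heading is 28.6, not -1.4.

```bash
python3 - <<'E'
from h import *
Rt=tool(28.6,35); g=np.array([.5452,.2615,.047]); t=g+Rt[:,2]*.0205
p,Rc=rows(t-Rt[:,2]*.06,Rt,4,0); rows(t,Rt,4,0,p,Rc)
E
```

```text
-0.8 -0.4 -1.3 -0.2 -0.6 1.8 0; -0.8 -0.4 -1.3 -0.1 -0.6 1.7 0; -0.8 -0.4 -1.3 -0.1 -0.6 1.7 0; -0.8 -0.4 -1.3 -0.1 -0.7 1.8 0
end [0.5257 0.2509 0.0793] roterr 0.16 n>= 0.8784625984022134 1.7791965583783746
0 0 0 0 0 1.5 0; 0 0 0 0 0 1.5 0; 0 0 0 0 0 1.5 0; 0 0 0 0 0 1.5 0
end [0.5559 0.2676 0.0301] roterr 0.16 n>= 0.022152404678379617 1.4301699897571065
```

>>> jog_arm(plan="-0.8 -0.4 -1.3 -0.2 -0.6 1.8 0; -0.8 -0.4 -1.3 -0.1 -0.6 1.7 0; -0.8 -0.4 -1.3 -0.1 -0.6 1.7 0; -0.8 -0.4 -1.3 -0.1 -0.7 1.8 0; 0 0 0 0 0 0 0; 0 0 0 0 0 1.5 0; 0 0 0 0 0 1.5 0; 0 0 0 0 0 1.5 0; 0 0 0 0 0 1.5 0; 0 0 0 0 0 0 0", grip_force=70)

```text
time_s: 3.72
position: [0.556, 0.2676, 0.0287]
tool_rot: [[-0.721, -0.479, 0.501], [-0.391, 0.878, 0.277], [-0.572, 0.004, -0.82]]
ft_force: [-1.5, -1.5, 0.2]
grip_width: 0.0857
gripper_force: 0.0
```

```bash
python3 - <<'E'
from h import *
s=env.observe(); print(s['q'].round(1),s['position'].round(4))
Rt=tool(28.6,35); g=np.array([.5452,.2615,.047]); t=g+Rt[:,2]*.0205
rows(t,Rt,1,0)
w=get('wrist'); save(w,'wrist3.png')
E
```

```text
[   9.4   30.   106.7   48.5   14.8 -153.3] [0.556  0.2676 0.0287]
0.2 -0.1 -0.1 0 0 -0.2 0
end [0.555  0.2671 0.0303] roterr 0.05 n>= 0.03592821794271888 0.039916417334437494
```

View pics/wrist3.png

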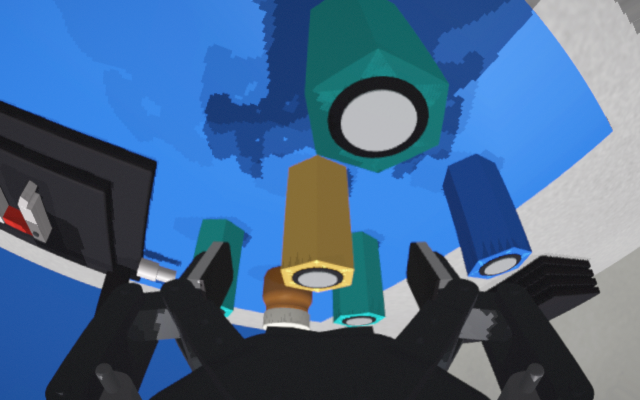

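The barrel (318,225) is centred between the pads, with a corner facing the camera as wanted. Closing.

>>> jog_arm(plan="0 0 0 0 0 0 255; 0 0 0 0 0 0 255; 0 0 0 0 0 0 255; 0 0 0 0 0 0 255; 0 0 0 0 0 0 255; 0 0 0 0 0 0 255; 0 0 0 0 0 0 255; 0 0 0 0 0 0 255; 0 0 0 0 0 0 255; 0 0 0 0 0 0 255", grip_force=70)

```text
time_s: 4.6
position: [0.5566, 0.2667, 0.0311]
tool_rot: [[-0.719, -0.478, 0.504], [-0.39, 0.878, 0.276], [-0.575, 0.002, -0.818]]
ft_force: [-2.9, -2.2, 6.7]
grip_width: 0.0325
gripper_force: 68.6
```

```bash
python3 - <<'E'
from h import *
s=env.observe(); p=s['position']; print(s['q'].round(1),p.round(4),s['gripper_force'],s['grip_width'])
Rt=tool(28.6,35); p,Rc=rows(p+[0,0,.12],Rt,5,255)
# toward the front of the stage, heading 0
p,Rc=rows(np.array([.56,.03,.16]),tool(0,35),14,255,p,Rc)
E
```

```text
[   9.3   29.8  106.7   48.5   14.8 -153.5] [0.5566 0.2667 0.0311] 68.63314017187804 0.032514997828520256
0 0 0 -1.4 0 -2 255; 0 0 0 -1.4 0 -2 255; 0 0 0 -1.4 0 -1.9 255; 0 0 0 -1.4 0 -2 255; 0 0 0 -1.3 0 -1.9 255
end [0.5568 0.2665 0.151 ] roterr 0.16 n>= 0.022863215754219905 2.8776978417266186
1.2 0 1.7 0.6 -1.5 -0.5 255; 1.2 0 1.7 0.6 -1.5 -0.5 255; 1.2 0 1.7 0.5 -1.5 -0.4 255; 1.2 0 1.7 0.5 -1.6 -0.4 255; 1.2 0 1.7 0.4 -1.6 -0.4 255; 1.2 0 1.7 0.4 -1.6 -0.3 255; 1.2 0 1.7 0.3 -1.6 -0.3 255; 1.2 0 1.7 0.3 -1.7 -0.3 255; 1.2 0 1.7 0.2 -1.7 -0.3 255; 1.2 0 1.7 0.2 -1.7 -0.2 255; 1.2 0 1.7 0.1 -1.7 -0.2 255; 1.2 0 1.7 0.1 -1.7 -0.1 255; 1.2 0 1.7 0 -1.6 -0.1 255; 1.2 0 1.7 0 -1.7 -0.1 255
end [0.5597 0.0297 0.16  ] roterr 0.58 n>= 3.9891422781380066 5.676732592403779
```

>>> jog_arm(plan="0 0 0 -1.4 0 -2 255; 0 0 0 -1.4 0 -2 255; 0 0 0 -1.4 0 -1.9 255; 0 0 0 -1.4 0 -2 255; 0 0 0 -1.3 0 -1.9 255; 0 0 0 0 0 0 255")

```text
time_s: 5.1
position: [0.5581, 0.2667, 0.1546]
tool_rot: [[-0.716, -0.478, 0.509], [-0.39, 0.878, 0.277], [-0.579, -0.0, -0.815]]
ft_force: [1.3, 0.1, -1.4]
grip_width: 0.0322
gripper_force: 70.2
```

>>> jog_arm(plan="1.2 0 1.7 0.6 -1.5 -0.5 255; 1.2 0 1.7 0.6 -1.5 -0.5 255; 1.2 0 1.7 0.5 -1.5 -0.4 255; 1.2 0 1.7 0.5 -1.6 -0.4 255; 1.2 0 1.7 0.4 -1.6 -0.4 255; 1.2 0 1.7 0.4 -1.6 -0.3 255; 1.2 0 1.7 0.3 -1.6 -0.3 255; 1.2 0 1.7 0.3 -1.7 -0.3 255; 1.2 0 1.7 0.2 -1.7 -0.3 255; 1.2 0 1.7 0.2 -1.7 -0.2 255")

```text
time_s: 5.93
position: [0.5579, 0.0961, 0.1547]
tool_rot: [[-0.814, -0.133, 0.566], [-0.109, 0.991, 0.077], [-0.571, 0.001, -0.821]]
ft_force: [-0.2, -0.6, -1.9]
grip_width: 0.0323
gripper_force: 70.3
```

>>> jog_arm(plan="1.2 0 1.7 0.1 -1.7 -0.2 255; 1.2 0 1.7 0.1 -1.7 -0.1 255; 1.2 0 1.7 0 -1.6 -0.1 255; 1.2 0 1.7 0 -1.7 -0.1 255; 0 0 0 0 0 0 255; 0 0 0 0 0 0 255")

```text
time_s: 6.43
position: [0.5591, 0.0296, 0.1578]
tool_rot: [[-0.821, 0.01, 0.571], [0.009, 1.0, -0.005], [-0.571, 0.001, -0.821]]
ft_force: [0.6, 0.8, -2.3]
grip_width: 0.0322
gripper_force: 70.3
```

```bash
python3 - <<'E'
from h import *
s=env.observe(); print(s['q'].round(1),s['position'].round(4),s['gripper_force'],s['grip_width'])
w=get('wrist'); save(w,'wrist4.png')
for q in ('seat','jaw_mouth'):
    for r in models.tip_of('wrist',q)[:2]: print(q,r['confidence'],np.round(r['at'],1),fatz(w,r['at'],.024).round(4))
E
```

```text
[ -12.9   12.3  105.9   14.9   28.4 -113.3] [0.5591 0.0296 0.1578] 70.32838937826455 0.03218731553900492
seat 0.63 [319.4 174.4] [[0.6602 0.0296 0.024 ]]
jaw_mouth 0.57 [318.6 160.9] [[0.6384 0.0289 0.024 ]]
```

View pics/wrist4.png

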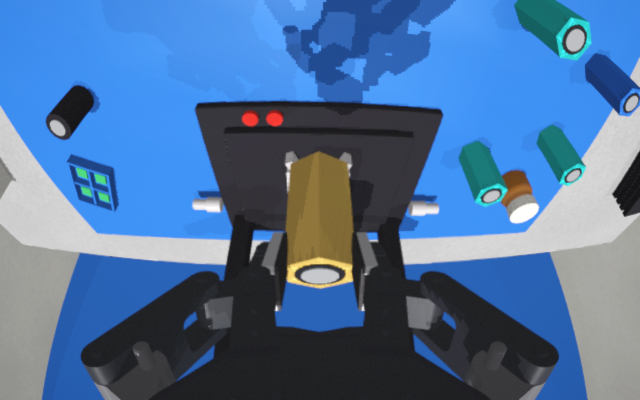

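The barrel is held upright at (320,220) and hides most of the slot. The stage's black front edge runs from (197,104) to (441,111), and its side edges are visible, so I'll fit the stage pose from those.

```bash
cat > e.py <<'E'
from h import *
w=get('wrist'); I=cv2.GaussianBlur(w['pixels'],(3,3),0).astype(int); B=I[:,:,2]-I[:,:,0]  # blue bench >> black plate
def cross(a,th=35):
    k=np.where((a[:-1]>th)&(a[1:]<=th))[0]
    return None if len(k)==0 else k[0]+(a[k[0]]-th)/(a[k[0]]-a[k[0]+1])
def pts(l): return np.array([q for q in l if q is not None])
F=[];L=[];Rr=[]
for c in range(205,435,3):
    v=cross(B[85:125,c]); 
    if v is not None: F.append((c,85+v))
for r in range(120,192,2):
    v=cross(B[r,180:260]); 
    if v is not None: L.append((180+v,r))
    v=cross(B[r,460:380:-1]);
    if v is not None: Rr.append((460-v,r))
def fit(px,z,ax):
    P=fatz(w,px,z)[:,:2]
    for _ in range(4):
        k=np.polyfit(P[:,1-ax],P[:,ax],1); e=P[:,ax]-np.polyval(k,P[:,1-ax]); P=P[abs(e)<max(2*e.std(),5e-4)]
    return k,e.std(),len(P)
for n,z,l,ax in(('front',0,F,0),('left',.012,L,1),('right',.012,Rr,1)):
    k,e,m=fit(l,z,ax); print(n,m,e.round(5),'ang',np.degrees(np.arctan(k[0])).round(2)*(1 if ax else -1),'at',np.polyval(k,.029 if ax==0 else .66).round(4))
E
python3 e.py
```

```text
front 77 0.00033 ang -2.3 at 0.578
left 35 0.00012 ang -2.14 at -0.0993
right 36 0.00017 ang -2.58 at 0.1534
```

```bash
python3 - <<'E'
from h import *
rows([.6031,.0302,.0605],tool(-2.3,35.1),8,255)
E
```

```text
0.1 0 0.2 0.3 0 1.3 255; 0.1 0 0.2 0.2 0 1.3 255; 0.1 0 0.2 0.3 0 1.3 255; 0.1 0 0.2 0.2 0 1.3 255; 0.1 0 0.2 0.3 0 1.3 255; 0.1 0 0.2 0.2 0 1.3 255; 0.1 0 0.2 0.3 0 1.4 255; 0.1 0 0.2 0.2 0.1 1.3 255
end [0.6031 0.0307 0.0609] roterr 0.35 n>= 0.25575589713410424 2.571838626933632
```

>>> jog_arm(plan="0.1 0 0.2 0.3 0 1.3 255; 0.1 0 0.2 0.2 0 1.3 255; 0.1 0 0.2 0.3 0 1.3 255; 0.1 0 0.2 0.2 0 1.3 255; 0.1 0 0.2 0.3 0 1.3 255; 0.1 0 0.2 0.2 0 1.3 255; 0.1 0 0.2 0.3 0 1.4 255; 0.1 0.3 0.2 0.2 0.1 1.3 255; 0 0 0 0 0 0 255; 0 0 0 0 0 0 255")

```text
time_s: 7.47
position: [0.6033, 0.0305, 0.0609]
tool_rot: [[-0.823, 0.039, 0.567], [0.035, 0.999, -0.018], [-0.567, 0.005, -0.823]]
ft_force: [0.3, 0.4, -1.5]
grip_width: 0.0327
gripper_force: 70.3
```

```bash
python3 - <<'E'
from h import *
s=env.observe(); print(s['time_s'],s['q'].round(1),s['position'].round(4),s['ft_force'].round(1),s['tool_rot'].round(3).tolist())
w=get('wrist'); o=w['pixels'][:,:,::-1]
sd=get('side'); so=sd['pixels'][:,:,::-1]
a=cv2.resize(o[100:300,220:420],(400,400),interpolation=cv2.INTER_CUBIC); b=cv2.resize(so[170:270,240:340],(400,400),interpolation=cv2.INTER_CUBIC)
print('mouth,flares px',fproj(w,[[.6455,.0285,.04]]))
c,si=np.cos(np.radians(-2.3)),np.sin(np.radians(-2.3))
for p in ([-.0447,.027],[-.0447,-.027],[-.03,.01975],[-.03,-.01975]):
    q=fproj(w,[.6755+c*p[0]-si*p[1],.0273+si*p[0]+c*p[1],.04])[0]; a=cv2.circle(a.copy(),tuple(int(v) for v in (q-[220,100])*2),3,(0,0,255),1); print(q.round(1))
cv2.imwrite('pics/enter.png',np.hstack([a,b]))
E
```

```text
7.4667 [ -10.9   25.6  106.6   20.9   14.4 -117.3] [0.6033 0.0305 0.0609] [ 0.3  0.4 -1.5] [[-0.823, 0.039, 0.567], [0.035, 0.999, -0.018], [-0.567, 0.005, -0.823]]
mouth,flares px [[317.6921993  231.88855149]]
[354.7 220.9]
[280.6 221.1]
[343.5 231.7]
[291.9 231.9]
```

View pics/enter.png

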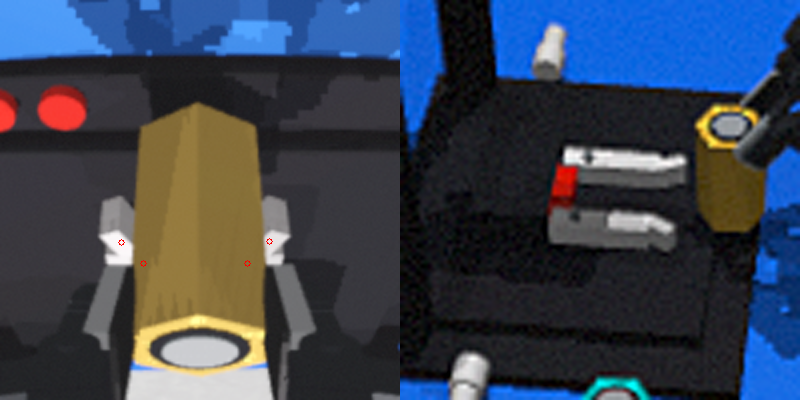

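The jaws' flare ends show symmetric about the predicted centreline (outer corners at 100 and 290 in the crop, midpoint 195, as predicted). The barrel stands in line and upright, so I'll slide in.

```bash
python3 - <<'E'
from h import *
h=np.array([np.cos(np.radians(-2.3)),np.sin(np.radians(-2.3)),0]); t=np.array([.6031,.0302,.0580])
p,Rc=rows(t+h*.065,tool(-2.3,35.1),8,255); rows(t+h*.08+[0,0,-.001],tool(-2.3,35.1),4,255,p,Rc)
E
```

```text
0 -0.1 0 -0.6 0 0.5 255; 0 -0.1 0 -0.6 0 0.5 255; 0 -0.1 0 -0.6 0 0.5 255; 0 -0.1 0 -0.7 0 0.5 255; 0 -0.1 0 -0.6 0 0.5 255; 0 -0.1 0 -0.7 0 0.5 255; 0 -0.1 0 -0.6 0 0.5 255; 0 -0.1 0 -0.7 0 0.5 255
end [0.6681 0.0277 0.0585] roterr 0.46 n>= 0.06952766767668143 1.5530382941905212
0.1 0.1 0 -0.3 0 0.2 255; 0.1 0.1 0 -0.3 0 0.3 255; 0.1 0.1 0 -0.3 0 0.2 255; 0.1 0.1 0 -0.2 0 0.3 255
end [0.6829 0.027  0.0567] roterr 0.22 n>= 0.06411165860537059 0.3596724097656605
```

>>> jog_arm(plan="0 0 0 -0.6 0 0.5 255; 0 0 0 -0.6 0 0.5 255; 0 0 0 -0.6 0 0.5 255; 0 0 0 -0.7 0 0.5 255; 0 0 0 -0.6 0 0.5 255; 0 0 0 0 0 0 255")

```text
time_s: 8.07
position: [0.645, 0.028, 0.0586]
tool_rot: [[-0.821, 0.041, 0.569], [0.036, 0.999, -0.019], [-0.57, 0.004, -0.822]]
ft_force: [-0.5, 0.4, -2.1]
grip_width: 0.0321
gripper_force: 70.3
```

>>> jog_arm(plan="0 0 0 -0.7 0 0.5 255; 0 -0.1 0 -0.6 0 0.5 255; 0 -0.1 0 -0.7 0 0.5 255; 0 0 0 0 0 0 255")

```text
time_s: 8.4
position: [0.6699, 0.0271, 0.0577]
tool_rot: [[-0.819, 0.041, 0.572], [0.036, 0.999, -0.02], [-0.573, 0.004, -0.82]]
ft_force: [-0.1, 0.4, -1.0]
grip_width: 0.032
gripper_force: 70.3
```

>>> jog_arm(plan="0 0 0 -0.3 0 0.2 255; 0 0 0 -0.4 0 0.3 255; 0 0 0 -0.4 0 0.3 255; 0 0 0 0 0 0 255; 0 0 0 0 0 0 255")

```text
time_s: 8.82
position: [0.6818, 0.0268, 0.057]
tool_rot: [[-0.82, 0.04, 0.571], [0.036, 0.999, -0.019], [-0.571, 0.005, -0.821]]
ft_force: [0.2, 0.2, -2.1]
grip_width: 0.0321
gripper_force: 70.4
```

>>> jog_arm(plan="0 0 0 -0.2 0 0.15 255; 0 0 0 0 0 0 255; 0 0 0 0 0 0 255")

```text
time_s: 9.07
position: [0.684, 0.0268, 0.0569]
tool_rot: [[-0.82, 0.04, 0.57], [0.036, 0.999, -0.019], [-0.571, 0.005, -0.821]]
ft_force: [-1.1, 0.4, -2.3]
grip_width: 0.0327
gripper_force: 70.6
```

>>> jog_arm(plan="0 0 0 -0.16 0 0.11 255; 0 0 0 0 0 0 255; 0 0 0 0 0 0 255")

```text
time_s: 9.32
position: [0.6862, 0.0267, 0.0572]
tool_rot: [[-0.82, 0.04, 0.571], [0.036, 0.999, -0.019], [-0.571, 0.005, -0.821]]
ft_force: [-2.8, 1.1, 0.6]
grip_width: 0.0321
gripper_force: 71.3
```

>>> jog_arm(plan="0 0 0 -0.12 0 0.08 255; 0 0 0 0 0 0 255; 0 0 0 0 0 0 255")

```text
time_s: 9.57
position: [0.6878, 0.0266, 0.0576]
tool_rot: [[-0.82, 0.04, 0.572], [0.036, 0.999, -0.019], [-0.572, 0.005, -0.82]]
ft_force: [-4.3, 0.1, 5.0]
grip_width: 0.0324
gripper_force: 72.0
```

>>> jog_arm(plan="0 0 0 -0.12 0 0.08 255; 0 0 0 0 0 0 255; 0 0 0 0 0 0 255")

```text
time_s: 9.82
position: [0.6894, 0.0265, 0.0581]
tool_rot: [[-0.819, 0.04, 0.572], [0.036, 0.999, -0.019], [-0.573, 0.005, -0.82]]
ft_force: [-6.8, 0.4, 6.8]
grip_width: 0.0322
gripper_force: 72.6
```

```bash
cat > g.py <<'E'
from h import *
import sys
w=get('wrist'); sd=get('side'); o=w['pixels'][:,:,::-1]; so=sd['pixels'][:,:,::-1]
a=cv2.resize(o[100:300,220:420],(400,400),interpolation=cv2.INTER_CUBIC); b=cv2.resize(so[170:250,250:330],(400,400),interpolation=cv2.INTER_CUBIC)
c,si=np.cos(np.radians(-2.3)),np.sin(np.radians(-2.3)); t=np.radians(60*np.arange(6)-2.3)
for X,im,f,off,s in((a,w,lambda p:fproj(w,p),[220,100],2),(b,sd,lambda p:np.array([proj(sd,q) for q in p]),[250,170],5)):
    for z in (.024,.094):
        P=np.stack([.6755+.0208*np.cos(t),.0273+.0208*np.sin(t),np.full(6,z)],1); cv2.polylines(X,[((f(P)+.5-off)*s).astype(np.int32)],True,(255,0,255),1)
cv2.imwrite('pics/'+sys.argv[1],np.hstack([a,b]))
hsv=cv2.cvtColor(sd['pixels'],cv2.COLOR_RGB2HSV); m=cv2.inRange(hsv,(15,110,40),(32,255,255))>0; P=cloud(sd)[m]; P=P[(abs(P[:,0]-.67)<.06)&(abs(P[:,1]-.03)<.06)]
T=P[P[:,2]>.088]; print('brass',len(P),'top',len(T),T.mean(0).round(4),P[:,2].max().round(4), 'z',np.percentile(P[:,2],[1,50,99]).round(3),'x range low/high',np.percentile(P[P[:,2]<.07][:,0],[3,97]).round(4),np.percentile(T[:,0],[3,97]).round(4))
E
python3 g.py seat1.png
```

```text
brass 294 top 76 [0.6844 0.0313 0.0949] 0.122 z [0.031 0.068 0.099] x range low/high [0.654 0.692] [0.6665 0.6986]
```

View pics/seat1.png

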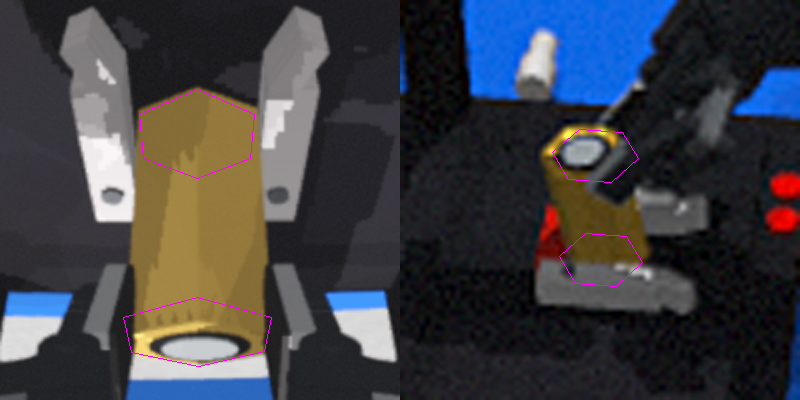

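The side crop shows the barrel top pitched toward the stop by about 6–10° (top at (580,150), base at (600,265)). Its foot met the stop and it pivoted in the pads. I'll back off 5 mm, soften the grip and press it flat on the floor.

>>> jog_arm(plan="0 0 0 0.2 0 -0.14 255; 0 0 0 0.21 0 -0.14 255; 0 0 0 0 0 0 255; 0 0 0 0 0 0 255; 0 0 0 0 0 0 255; 0 0 0 0 0 0 255", grip_force=25)

```text
time_s: 10.42
position: [0.6841, 0.0266, 0.0569]
tool_rot: [[-0.82, 0.041, 0.571], [0.036, 0.999, -0.019], [-0.571, 0.005, -0.821]]
ft_force: [-1.4, 0.1, -1.8]
grip_width: 0.0321
gripper_force: 70.8
```

>>> jog_arm(plan="0 0 0 0.06 0 0.08 255; 0 0 0 0 0 0 255; 0 0 0 0.06 0 0.08 255; 0 0 0 0 0 0 255")

```text
time_s: 10.75
position: [0.6849, 0.0266, 0.0565]
tool_rot: [[-0.818, 0.041, 0.574], [0.036, 0.999, -0.02], [-0.574, 0.004, -0.819]]
ft_force: [-4.5, 0.3, 6.6]
grip_width: 0.0325
gripper_force: 72.0
```

>>> jog_arm(plan="0 0 0 0 0 0 160; 0 0 0 0 0 0 160; 0 0 0 0 0 0 158; 0 0 0 0 0 0 158", grip_force=20)

```text
time_s: 11.08
position: [0.6848, 0.0266, 0.0564]
tool_rot: [[-0.818, 0.041, 0.573], [0.036, 0.999, -0.02], [-0.574, 0.004, -0.819]]
ft_force: [-4.1, 0.8, 6.4]
grip_width: 0.0325
gripper_force: 63.0
```

>>> jog_arm(plan="0 0 0 0 0 0 155; 0 0 0 0 0 0 155; 0 0 0 0 0 0 152; 0 0 0 0 0 0 152")

```text
time_s: 11.42
position: [0.6846, 0.0266, 0.056]
tool_rot: [[-0.819, 0.041, 0.573], [0.036, 0.999, -0.02], [-0.573, 0.004, -0.82]]
ft_force: [-3.6, 0.2, 5.6]
grip_width: 0.0348
gripper_force: 25.8
```

>>> jog_arm(plan="0 0 0 0.06 0 0.08 152; 0 0 0 0 0 0 151; 0 0 0 0.06 0 0.08 151; 0 0 0 0 0 0 151")

```text
time_s: 11.75
position: [0.6858, 0.0263, 0.056]
tool_rot: [[-0.816, 0.041, 0.576], [0.035, 0.999, -0.02], [-0.577, 0.004, -0.817]]
ft_force: [-7.6, -0.3, 14.8]
grip_width: 0.0349
gripper_force: 20.8
```

```bash
python3 g.py seat2.png
```

```text
brass 289 top 80 [0.6813 0.0289 0.094 ] 0.1363 z [0.025 0.068 0.098] x range low/high [0.6536 0.6907] [0.6627 0.6959]
```

>>> jog_arm(plan="0 0 0 -0.06 0 -0.08 151; 0 0 0 -0.06 0 -0.08 151; 0 0 0 0 0 0 149; 0 0 0 0 0 0 149; 0 0 0 0 0 0 147; 0 0 0 0 0 0 147; 0 0 0 0 0 0 145; 0 0 0 0 0 0 145")

```text
time_s: 12.52
position: [0.684, 0.0267, 0.0547]
tool_rot: [[-0.82, 0.04, 0.57], [0.036, 0.999, -0.019], [-0.571, 0.005, -0.821]]
ft_force: [0.4, -0.6, -0.8]
grip_width: 0.0372
gripper_force: 0.0
```

>>> jog_arm(plan="0 0 0 0 0 0 140; 0 0 0 0 0 0 140; 0 0 0 0 0 0 135; 0 0 0 0 0 0 135; 0 0 0 0 0 0 130; 0 0 0 0 0 0 130")

```text
time_s: 13.02
position: [0.684, 0.0267, 0.0551]
tool_rot: [[-0.82, 0.04, 0.571], [0.036, 0.999, -0.019], [-0.571, 0.005, -0.821]]
ft_force: [-0.3, -0.6, 0.8]
grip_width: 0.0416
gripper_force: 0.0
```

```bash
python3 g.py seat3.png
```

```text
brass 266 top 73 [0.6768 0.0288 0.0936] 0.1293 z [0.03  0.066 0.097] x range low/high [0.6517 0.6901] [0.6588 0.6912]
```

View pics/seat3.png

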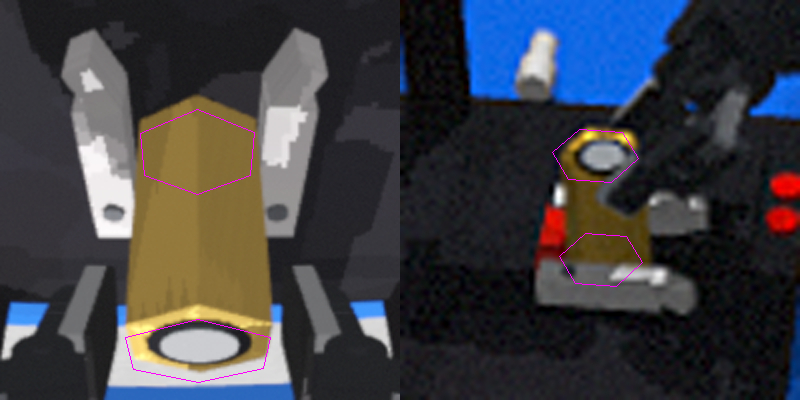

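The barrel is now upright and square between the jaws, but it sits a few mm short of the predicted seat (magenta), because my back-off dragged it. I'll regrip lightly and a little lower, push gently to the stop, and release there.

>>> jog_arm(plan="0 0 0 0.17 0 0.25 130; 0 0 0 0 0 0 150; 0 0 0 0 0 0 255; 0 0 0 0 0 0 255; 0 0 0 0 0 0 255; 0 0 0 0 0 0 255", grip_force=20)

```text
time_s: 13.62
position: [0.6838, 0.0268, 0.0517]
tool_rot: [[-0.821, 0.04, 0.57], [0.036, 0.999, -0.019], [-0.57, 0.005, -0.821]]
ft_force: [-0.4, 0.9, -1.6]
grip_width: 0.0352
gripper_force: 20.9
```

>>> jog_arm(plan="0 0 0 -0.16 0 0.11 255; 0 0 0 0 0 0 255; 0 0 0 0 0 0 255")

```text
time_s: 13.87
position: [0.6859, 0.0267, 0.0521]
tool_rot: [[-0.82, 0.04, 0.571], [0.036, 0.999, -0.019], [-0.571, 0.005, -0.821]]
ft_force: [-3.7, 0.6, 1.7]
grip_width: 0.0354
gripper_force: 21.3
```

>>> jog_arm(plan="0 0 0 -0.08 0 0.06 255; 0 0 0 0 0 0 255; 0 0 0 0 0 0 255")

```text
time_s: 14.12
position: [0.6871, 0.0266, 0.0524]
tool_rot: [[-0.82, 0.04, 0.571], [0.036, 0.999, -0.019], [-0.572, 0.005, -0.82]]
ft_force: [-5.9, -0.1, 5.5]
grip_width: 0.0351
gripper_force: 21.8
```

>>> jog_arm(plan="0 0 0 0 0 0 149; 0 0 0 0 0 0 149; 0 0 0 0 0 0 145; 0 0 0 0 0 0 145; 0 0 0 0 0 0 140; 0 0 0 0 0 0 140; 0 0 0 0 0 0 130; 0 0 0 0 0 0 130; 0 0 0 0 0 0 120; 0 0 0 0 0 0 110")

```text
time_s: 14.95
position: [0.687, 0.0266, 0.052]
tool_rot: [[-0.82, 0.04, 0.571], [0.036, 0.999, -0.019], [-0.571, 0.005, -0.821]]
ft_force: [-0.0, 0.5, -0.8]
grip_width: 0.0482
gripper_force: 0.0
```

```bash
python3 g.py seat4.png; python3 - <<'E'
from h import *
# compare barrel corner to stop in wrist view: rim hex fit + red stop
w=get('wrist'); hsv=cv2.cvtColor(w['pixels'],cv2.COLOR_RGB2HSV)
sd=get('side'); h2=cv2.cvtColor(sd['pixels'],cv2.COLOR_RGB2HSV); P=cloud(sd)
r=((h2[:,:,0]<8)|(h2[:,:,0]>172))&(h2[:,:,1]>150)&(h2[:,:,2]>50); Q=P[r]; Q=Q[(abs(Q[:,0]-.69)<.035)&(abs(Q[:,1]-.028)<.04)]
Q=Q[(Q[:,2]>.032)&(Q[:,2]<.042)]; print('stop top',len(Q),np.percentile(Q,[5,50,95],axis=0).round(4).tolist())
print(env.observe()['position'],env.observe()['grip_width'])
E
```

```text
brass 248 top 66 [0.6772 0.028  0.094 ] 0.1275 z [0.027 0.063 0.097] x range low/high [0.6521 0.6905] [0.6583 0.691 ]
stop top 49 [[0.6938, 0.0086, 0.0342], [0.6997, 0.0245, 0.037], [0.7048, 0.042, 0.0405]]
[0.68701847 0.02658764 0.05204051] 0.04857627156035429
```

>>> jog_arm(plan="0 0 0 0 0 0 60; 0 0 0 0 0 0 60; 0 0 0 0 0 0 60; 0 0 0 0 0 -0.5 60; 0 0 0 0 0 -1 60; 0 0 0 0 0 -2 60; 0 0 0 0 0 -3 60; 0 0 0 0 0 -3 60; 0 0 0 0 0 -2 60; 0 0 0 0 0 0 60")

```text
time_s: 15.98
position: [0.6206, 0.029, 0.151]
tool_rot: [[-0.817, 0.04, 0.576], [0.035, 0.999, -0.02], [-0.576, 0.004, -0.817]]
ft_force: [0.5, -0.7, 1.0]
grip_width: 0.0653
gripper_force: 0.0
```

```bash
python3 g.py seat5.png; cat > k.py <<'E'
from h import *
from scipy.optimize import minimize
w=get('wrist'); hsv=cv2.cvtColor(w['pixels'],cv2.COLOR_RGB2HSV); m=cv2.inRange(hsv,(15,90,60),(35,255,255))
n,l,st,c=cv2.connectedComponentsWithStats(m); i=1+np.argmax([st[k,4]*(abs(c[k][0]-320)<50) for k in range(1,n)]); m=(l==i).astype(np.uint8); print(st[i])
k=cv2.findContours(m,cv2.RETR_EXTERNAL,cv2.CHAIN_APPROX_NONE)[0]; cv2.drawContours(m,k,-1,1,-1)
S=6; x0,y0,W,H=st[i][0]-10,st[i][1]-10,st[i][2]+20,st[i][3]+20; M=cv2.resize(m[y0:y0+H,x0:x0+W],None,fx=S,fy=S,interpolation=cv2.INTER_NEAREST)
def hexa(x,y,a,z): t=np.radians(a+60*np.arange(6)); return np.stack([x+.0208*np.cos(t),y+.0208*np.sin(t),np.full(6,z)],1)
def cost(v):
    t,b=hexa(v[0]+v[3],v[1]+v[4],v[2]*1000,.094),hexa(v[0],v[1],v[2]*1000,.024)
    G=np.zeros_like(M); cv2.fillConvexPoly(G,cv2.convexHull(((fproj(w,np.vstack([t,b]))+.5-[x0,y0])*S).round().astype(np.int32)),1); return 1-(M&G).sum()/(M|G).sum()
s=np.array([.673,.028,-.0023,0,0]); r=minimize(cost,s,method='Nelder-Mead',options=dict(initial_simplex=np.vstack([s]+[s+np.eye(5)[j]*.004 for j in range(5)]),maxiter=600)); print('barrel x y yaw, top offset',r.x.round(4),r.fun)
red=((hsv[:,:,0]<8)|(hsv[:,:,0]>172))&(hsv[:,:,1]>140)&(hsv[:,:,2]>50); v,u=np.where(red); k=(abs(u-320)<40); print('red in wrist',k.sum(), [(v[k&(abs(v-q)<30)].min()) for q in ()])
for q in ('hex_barrel',): print([(np.round(t['at'],1),fatz(w,t['at'],.024).round(4),t['confidence']) for t in models.tip_of('wrist',q)[:1]])
print(env.observe()['ft_force'].round(1),env.observe()['position'].round(3))
E
python3 k.py
```

```text
brass 348 top 102 [0.6717 0.0338 0.0933] 0.0977 z [0.029 0.074 0.096] x range low/high [0.6523 0.6902] [0.6534 0.6903]
[ 297  131   45   84 2792]
barrel x y yaw, top offset [ 6.698e-01  2.780e-02  9.000e-04 -5.000e-04  6.000e-04] 0.03540967531973527
red in wrist 0 []
[(array([320.5, 147.7]), array([[0.6719, 0.0293, 0.024 ]]), 0.9)]
[ 0.2 -0.9 -0.8] [0.621 0.029 0.146]
```

```bash
python3 - <<'E'
from h import *
sd=get('side'); I=np.mean([get('side')['pixels'].astype(float) for _ in range(8)],0)
print('stop/corner px',np.round(proj(sd,[.693,.0275,.038]),1), 'mm/px',1/( -proj(sd,[.694,.0275,.038])[0]+proj(sd,[.693,.0275,.038])[0]))
for r in range(207,222): print(r,' '.join('%3d/%3d/%3d'%tuple(I[r,c]) for c in range(275,292)))
E
```

```text
stop/corner px [282.5 217.2] mm/px 2.479059283130923
207  27/ 29/ 32  25/ 27/ 31  28/ 28/ 32  27/ 28/ 33  22/ 23/ 27   9/ 10/ 14 159/161/166 113/105/ 95  70/ 53/ 12  69/ 52/ 12  84/ 65/ 17  86/ 66/ 19  86/ 67/ 22  86/ 67/ 22  85/ 66/ 22  85/ 66/ 20  88/ 67/ 23
208  31/ 30/ 36  30/ 31/ 35  30/ 31/ 36  25/ 27/ 32  19/ 21/ 24  19/ 20/ 25 236/237/239 163/158/150  79/ 64/ 30  68/ 51/  9  86/ 67/ 24  89/ 68/ 26  87/ 68/ 22  86/ 67/ 21  86/ 67/ 20  88/ 68/ 24  86/ 67/ 21
209  29/ 29/ 34  27/ 27/ 33  28/ 30/ 35  23/ 26/ 31  12/ 17/ 22  54/ 59/ 62 231/235/237 158/154/146  75/ 62/ 27  70/ 53/ 16  81/ 64/ 14  88/ 68/ 23  87/ 67/ 22  87/ 68/ 22  88/ 69/ 23  87/ 66/ 21  88/ 67/ 22
210  30/ 31/ 36  32/ 32/ 36  27/ 32/ 34  20/ 28/ 35  53/ 20/ 25  59/ 60/ 65 205/216/220 141/142/135  71/ 58/ 23  69/ 54/ 13  82/ 63/ 18  87/ 68/ 21  87/ 67/ 22  88/ 68/ 21  86/ 68/ 20  86/ 67/ 22  88/ 68/ 25
211  29/ 30/ 35  28/ 27/ 33  25/ 28/ 35  13/ 29/ 36 129/ 24/ 22 121/ 41/ 42 129/ 79/ 83  97/ 54/ 46  67/ 51/ 11  70/ 59/ 20  81/ 64/ 20  86/ 67/ 21  87/ 69/ 21  88/ 69/ 24  88/ 70/ 24  87/ 68/ 20  87/ 67/ 20
212  26
[... 1372 characters left out ...]
/ 18  85/ 67/ 22  88/ 70/ 23  88/ 69/ 25  89/ 69/ 24  86/ 68/ 21  87/ 69/ 22
219  21/ 23/ 26  18/ 27/ 31  53/ 22/ 24  84/ 13/  9  81/  6/  4  82/ 12/ 11  85/  9/  6  72/  5/  6  69/ 54/ 18  71/ 59/ 15  77/ 61/ 22  86/ 68/ 23  88/ 68/ 21  86/ 68/ 20  86/ 68/ 23  87/ 69/ 24  86/ 68/ 19
220  21/ 26/ 29  13/ 24/ 32  74/ 15/ 14  93/  7/  4  91/  6/  1  91/  9/  6  92/  3/  4  76/  2/  5  71/ 55/ 15  70/ 58/ 13  73/ 59/ 17  87/ 68/ 21  88/ 69/ 20  87/ 69/ 19  86/ 67/ 18  87/ 68/ 22  85/ 68/ 18
221  27/ 27/ 32  19/ 23/ 27  91/ 18/ 14  98/ 35/ 32  94/ 38/ 34  94/ 37/ 36  95/ 25/ 24  76/ 18/ 19  72/ 57/ 32  74/ 61/ 24  72/ 57/ 20  85/ 67/ 23  90/ 71/ 27  86/ 67/ 16  86/ 66/ 13  87/ 67/ 17  86/ 65/ 14
```

In the side view the red stop adjoins the brass directly at columns 282/283 with no dark gap. The barrel stands upright at the stop and the tool is clear.

```bash
python3 -c "
from h import *
print(job.close_job())"
```

```text
the job is handed in; nothing more can be done
None
```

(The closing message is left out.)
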